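# Find the key for the pressure vessel's clamp nut

## Robot

A 6-joint arm with a two-finger parallel gripper is mounted at the origin on the work surface. World frame = base frame: x ahead of the robot, y to its left, z up, the work surface at z = 0. Lengths are in mm, angles in degrees, forces in N, time in s.
With the tool pointing down it reaches from about 350 to 850 mm from the base axis. Payload 8.1 kg.
Tool frame: the origin (TCP) lies at the very end of the fingers, on their centre line; the grasp point (between the pads) lies 19 mm behind it; z points along the fingers, y is the line along which they close (so a half turn about z gives the same grasp; the last joint's range is limited). The gripper opens to 85 mm and grips with 20 to 120 N. Pads are 22 mm wide; open, the fingers measure 114 mm over their backs; the gripper's body (76 mm by 85 mm) begins 54 mm behind the grasp point. The pads swing forward as they close: fully open they stand 13 mm farther back than shut.
Start: joints at [-70.21, 7.471, 85.268, -0, 87.261, -4.893], TCP at [250.578, -545.175, 231.292] pointing down, gripper open.
Joint ranges: [-169.43, 169.43], [-51.17, 129.36], [1.28, 143.12], [-76.62, 256.62], [0, 156.53], [-152.29, 152.29]. Speed limits (degrees/s): [136.94, 136.94, 159.86, 180, 180, 180].

## Interface

Orientations are given as [roll, pitch, yaw] about the fixed x, y, z axes, in that order (R = Rz(yaw) Ry(pitch) Rx(roll)).
In Python, from bench import status, viewer, job gives the robot as it stands.
- The arm moves only by the tool arm_command, never from a script. Its argument "targets" is a list that holds one entry, the list of rows, each a list of 7 numbers: the shift along the world's x, y, z in m, then the turn, a rotation vector about the world's x, y, z in rad, then the opening, from -1 (shut) to 1 (fully open). In form: [[[dx, dy, dz, rx, ry, rz, gripper], ...]]. A call has 1 to 10 rows; each row shifts and turns the commanded pose from where the row before left it; what a row does not reach is not made up. A row lasts 1/8 s, in which the tool goes at most 62.5 mm and 10.7 degrees, less where a joint would pass 70% of its speed; a pose out of reach is approached as far as the arm can. A call with a gripper value outside its range is refused whole. The fingers move at their own pace and stop on an object; "force" is the grip in N (left out, the last holds). Time passes only in rows, so rows that do not move let the fingers close. It gives the time, the measured TCP pose, the force, the opening and the grip force at its end, in the units of the state.
- status.sense(): the state, without advancing time (a new reading comes with each control period).
- viewer.snapshot(name): name is "scene" or "top"; returns the picture (480x640x3 uint8, red, green, blue); there is no depth.
- viewer.camera_model(name): a dict with "vertical_fov" (degrees; the focal length in pixels is half the picture's height over the tangent of half this angle, whatever the lens; pixels are square), "cx", "cy" (the principal point, pixels), "k1" (the pictures are not rectified: a ray, as slopes to the right and down, at radius r is drawn at 1 + k1 r^2 times it, then the intrinsics apply), "xyz" and "attitude" of the camera in the world. Camera axes: x right, y down, z forward; pixel columns grow to the right and rows downward; lengths in mm; the calibration is good to about 2 mm. A picture is of the moment at which its call begins. camera_model takes no time and is no camera call.
- job.hand_in(): hands the job in; it is judged then, once.
The state is a dict: "time": time; "joint_pos": joint angles; "qd": joint speeds; "joint_efforts": joint torques, N m; "tool_pos": TCP position; "tcp_rot": TCP orientation; "ft_force": force on the tool from outside, world axes, zero at the start; "wrist_torque": the same for the moment, N m; "finger_gap": finger opening in mm; "grip_force": force on a finger pad.
Only numpy, scipy, OpenCV 4.12 (cv2) and the standard library are available. Lean on these libraries where they do the work, as an engineer would, in place of code of your own. Each camera call takes 0.05 s, during which the arm holds its last target. There are 200 camera calls.

## Task

Set the yoke-clamped pressure vessel fully down on its bench base, pegs through the holes in its foot, keeping it upright and leaving the bottle, beaker and jar where they are. Then try the T-handled socket keys on its clamp nut to find the one that fits, putting any that does not back upright in a hole of the key stand. Finish while holding the fitting key by its handle, its socket fully down over the nut and the vessel still home on its pegs: do not let go.

Things in the scene. Friction and masses are not known exactly. Their poses are not given: they have to be found in the camera images.
- vessel: Steel pressure vessel in an aluminium yoke, one rigid piece, 133 mm tall, 0.6 to 0.86 kg. Origin: centre of its foot's underside, z up. Foot: bar 150 (x) x 56 (y) x 12 mm with two 12 mm through holes at x = +-60. Steel cup and lid, 58 mm diameter, up to z = 78; side straps at x = +-35; top bar across them. A half turn about z makes no difference. Starts on the bench at the robot's left.
- bar (a point): Centre of the top face of the yoke's top bar, 112 mm above the vessel's origin, axes as the vessel's. The bar is 76 mm long (x), 34 wide (y), 20 high; grip it across y from above. Below the bar there are 14 mm free down to the lid, apart from the 14 mm screw. On top lie the washer and the nut.
- nut (a point): Centre of the underside of the steel clamp nut, on its washer (33 mm diameter), 114 mm above the vessel's origin, axes as the vessel's. Hexagon 19 mm across flats, 16 high, two flats facing +-y; a 10 mm stud stands 3 mm above it. It does not turn. The right key slides on (1 mm clearance) until its rim rests on the washer; a wrong one stops on the nut, about 15 mm higher.
- base: Grey base plate bolted to the bench, 180 mm (x) x 80 (y) x 20 thick, origin at the centre of its underside, z up. Two upright pegs at x = +-60 mm, 9 mm in diameter, standing 20 mm above the plate, the last 6 mm tapered to 4 mm. The vessel's foot goes over them, either way round.
- base_seat (a point): Centre of the base plate's upper face (20 mm above the bench), where the vessel's origin lies when it is home.
- stand: White plastic stand for the keys, fixed to the bench, 225 mm (x) x 56 (y) x 45 high, origin at the centre of its underside, z up. Three round holes in a row at x = -75, 0 and +75 mm, 36 mm in diameter with a 3 mm chamfer, 25 deep: a key in one has its origin 20 mm above the bench, its handle roughly across the row. At the robot's right.
- key_a: One of three T-keys, alike outside, 98 tall. Steel socket 30 mm diameter, 28 long, stem 12 mm, light grey flat-sided handle 90 (y) x 16 (x) x 26 high, its middle 85 mm above the origin. Origin: centre of the socket's open lower rim, z up. Hex opening 24 deep, two flats facing +-x, 13, 16.5 or 21 mm across flats, each key another, which is unknown. Starts in any of the stand's holes.
- key_b: One of three T-keys, alike outside, 98 tall. Steel socket 30 mm diameter, 28 long, stem 12 mm, light grey flat-sided handle 90 (y) x 16 (x) x 26 high, its middle 85 mm above the origin. Origin: centre of the socket's open lower rim, z up. Hex opening 24 deep, two flats facing +-x, 13, 16.5 or 21 mm across flats, each key another, which is unknown. Starts in any of the stand's holes.
- key_c: One of three T-keys, alike outside, 98 tall. Steel socket 30 mm diameter, 28 long, stem 12 mm, light grey flat-sided handle 90 (y) x 16 (x) x 26 high, its middle 85 mm above the origin. Origin: centre of the socket's open lower rim, z up. Hex opening 24 deep, two flats facing +-x, 13, 16.5 or 21 mm across flats, each key another, which is unknown. Starts in any of the stand's holes.
- amber_bottle: Bystander: amber glass bottle, 60 mm diameter, 115 mm tall, origin under its centre.
- beaker: Bystander: glass beaker, 60 mm diameter, 72 mm tall, origin under its centre.
- jar: Bystander: white plastic jar, 48 mm diameter, 55 mm tall, origin under its centre.
There are look-alikes about, which are no part of the job. Of the things that look like the vessel, the smaller one is meant. What is shaped like the key_c but orange is not meant.

How it is judged:
By the outcome, as a careful person would: the job done as asked, in the order asked, and still so for the second after the job is handed in, while the arm keeps its last pose, push and grip.
It also fails if it takes over 72 s, if anything falls off the work surface, if the arm or the gripper's body presses on something with over 40 N, if the wrist force passes 120 N, or if a joint passes its speed limit or range.

## Working session

There is one attempt and no reset: what is moved stays moved. The work goes in short steps, Python scripts to look and compute and a tool call to move; the robot and the scene stay as the last step left them, time stands still between calls to the robot, and variables do not carry over. Pictures are saved under pics/ and viewed, at most 10 in all, crops included, and the job is handed in when it is done.

Besides the shell and the picture viewer there is one more tool, called after "Emit:" as name(argument=value, ...) on one line, values as JSON. arm_command: Moves the arm, as the interface text tells. Its arguments: {"type":"object","properties":{"targets":{"type":"array"},"force":{"type":"number"}},"required":["targets"]}

```bash
ls; mkdir -p pics; cat > h.py <<'E'
import numpy as np, cv2
from bench import status, viewer, job
from scipy.spatial.transform import Rotation as R
def cam(n):
    m=viewer.camera_model(n); f=240/np.tan(np.radians(m["vertical_fov"])/2)
    a=m["attitude"]; Rm=R.from_euler('xyz',a,degrees=True).as_matrix()
    return m,f,Rm,np.array(m["xyz"],float)
def ray(n,u,v):
    m,f,Rm,c=cam(n); xd=np.array([(u-m["cx"])/f,(v-m["cy"])/f]); x=xd.copy()
    for _ in range(30): x=xd/(1+m["k1"]*(x@x))
    return c,Rm@np.array([x[0],x[1],1])
def onz(n,u,v,z):
    c,d=ray(n,u,v); return (c+d*(z-c[2])/d[2])
def proj(n,p):
    m,f,Rm,c=cam(n); q=Rm.T@(np.array(p,float)-c); x=q[:2]/q[2]; x=x*(1+m["k1"]*(x@x))
    return x*f+[m["cx"],m["cy"]]
def snap(n,name):
    im=viewer.snapshot(n)[:,:,::-1].copy(); cv2.imwrite(f"pics/{name}.png",im); return im
E
python3 - <<'E'
from h import *
for n in("scene","top"):
    snap(n,n+"0"); print(viewer.camera_model(n))
print(status.sense())
E
```

```text
pics
{'vertical_fov': 56.65778511457024, 'cx': 326.89739962440143, 'cy': 239.22794584193926, 'k1': 0.015909263865070945, 'xyz': array([943.16876545, 721.45722762, 660.959514  ]), 'attitude': array([-1.28598927e+02,  1.40877754e-01,  1.52279230e+02])}
{'vertical_fov': 43.82370060508151, 'cx': 309.7312734107772, 'cy': 233.47728977966798, 'k1': 0.06864624000771057, 'xyz': array([ 428.5840571 ,   79.37645475, 1277.07451993]), 'attitude': array([-172.30168293,   -0.4361176 ,  -89.32043362])}
{'time': 0.1, 'joint_pos': array([-7.02092327e+01,  7.51021087e+00,  8.53243892e+01,  1.72240074e-03,
        8.72623869e+01, -4.89252912e+00]), 'qd': array([ 0.08143808, -0.04674707, -0.31514271, -0.08828545, -0.01221316,
       -0.01975383]), 'joint_efforts': array([ 1.37640782e-03, -5.70951927e+01, -5.01941371e+01, -1.77168522e-04,
        8.14499304e-03, -1.15746620e-04]), 'tool_pos': array([ 250.42430612, -544.68277392,  230.34235131]), 'tcp_rot': array([-1.79903513e+02, -9.98574438e-03,  2.46832043e+01]), 'ft_force': array([ 0.49219729, -0.57108718, -0.11199985]), 'wrist_torque': array([-0.01670496,  0.00640207,  0.00795482]), 'grip_force': 0.0, 'finger_gap': 85.60457256493201}
```

View pics/scene0.png

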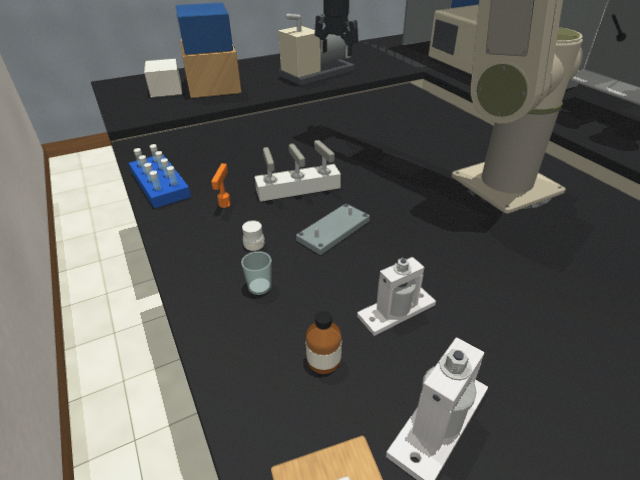

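View pics/top0.png

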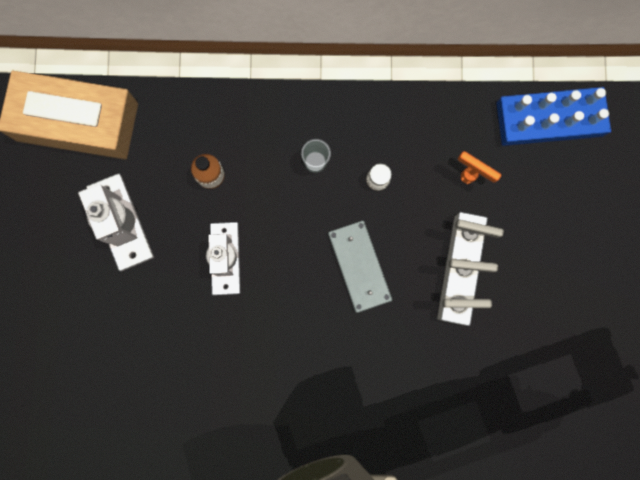

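Candidates for the vessel: the small one at top (225,258) / scene (398,295), and the large one at top (117,220) / scene (440,415). The small one is meant. Keys: three grey handles at top (480,230), (473,267), (468,303). The orange one at top (480,167) is not meant. I'll check with a close crop and measure from masks.

```bash
python3 - <<'E'
from h import *
t=cv2.imread("pics/top0.png"); s=cv2.imread("pics/scene0.png")
a=cv2.resize(t[210:330,195:275],None,fx=5,fy=5,interpolation=cv2.INTER_CUBIC)
b=cv2.resize(s[245:345,345:445],None,fx=4,fy=4,interpolation=cv2.INTER_CUBIC)
c=np.zeros((600,800,3),np.uint8); c[:,:400]=a; c[:400,400:]=b; cv2.imwrite("pics/crop1.png",c)
# base plate (grey-green), stand and foot (white) rectangles
hsv=cv2.cvtColor(t,cv2.COLOR_BGR2HSV)
def rect(mask,z,lab):
    cs,_=cv2.findContours(mask,cv2.RETR_EXTERNAL,cv2.CHAIN_APPROX_NONE)
    for k in cs:
        if cv2.contourArea(k)<250: continue
        P=np.array([onz("top",*p[0],z)[:2] for p in k],np.float32)
        r=cv2.minAreaRect(P); print(lab,np.round(k[:,0].mean(0)),np.round(r[0],1),np.round(r[1],1),round(r[2],1))
g=t.astype(int); v=g.max(2)
roi=np.zeros(v.shape,np.uint8); roi[200:330,310:410]=255
rect(((v>75)*255).astype(np.uint8)&roi,20,"base")
roi[:]=0; roi[200:330,200:250]=255
rect(((v>150)*255).astype(np.uint8)&roi,12,"foot")
roi[:]=0; roi[200:330,430:510]=255
rect(((v>80)*255).astype(np.uint8)&roi,45,"stand+keys")
E
```

```text
base [360. 266.] [531.5 -34.1] [182.1  82.2] 19.6
foot [224. 258.] [544.9 256.1] [151.8  65.8] 3.5
stand+keys [470. 268.] [ 525.3 -261.9] [103.2 230.7] 79.2
```

View pics/crop1.png

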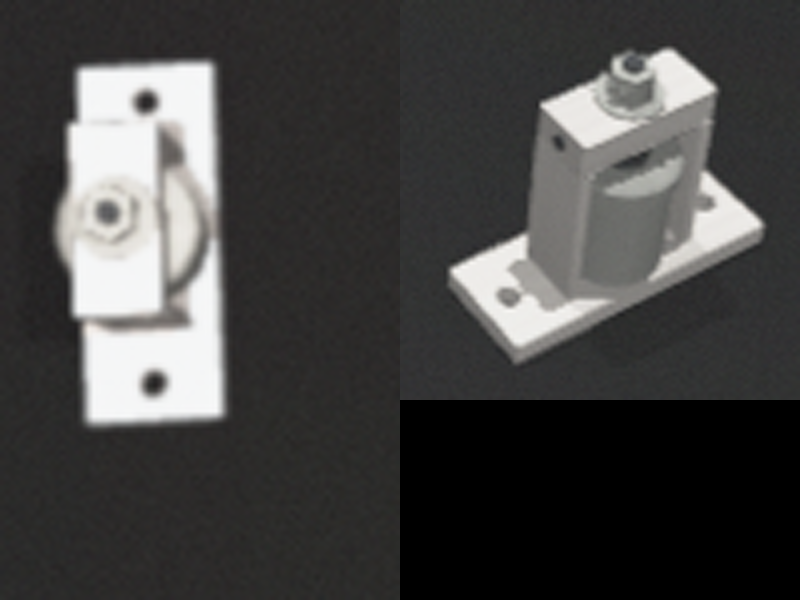

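The crop confirms the small vessel: foot corners, two holes at top px (224,230) and (226,286), stud at (216,252), and a hex nut on a washer. Next, the base pegs and key handles.

```bash
python3 - <<'E'
from h import *
t=cv2.imread("pics/top0.png"); s=cv2.imread("pics/scene0.png")
f=lambda u,v:(195+(u+.5)/5-.5,210+(v+.5)/5-.5)
def mid(n,ps,z):
    P=np.array([onz(n,*p,z)[:2] for p in ps]); return P
P=mid("top",[f(77,66),f(213,62),f(225,415),f(87,424)],12); print("foot",P.round(1),P.mean(0))
H=mid("top",[f(146,102),f(153,382)],12); d=H[0]-H[1]; print("holes",H.round(1),H.mean(0),np.degrees(np.arctan2(d[1],d[0])),np.hypot(*d))
print("stud",onz("top",*f(107,211),133))
B=mid("top",[f(68,122),f(155,122),f(163,315),f(75,317)],112); print("bar",B.round(1),B.mean(0))
a=cv2.resize(t[205:325,320:400],None,fx=5,fy=5,interpolation=cv2.INTER_CUBIC)
b=cv2.resize(t[205:333,425:510],None,fx=4.7,fy=4.6875,interpolation=cv2.INTER_CUBIC)[:,:400]
c=np.zeros((600,800,3),np.uint8); c[:,:400]=a; c[:b.shape[0],400:400+b.shape[1]]=b; cv2.imwrite("pics/crop2.png",c)
b=cv2.resize(s[135:255,245:385],None,fx=5.7,fy=5,interpolation=cv2.INTER_CUBIC)[:,:800]; cv2.imwrite("pics/crop3.png",b)
print(P)
E
```

```text
foot [[620.  285.3]
 [622.5 227.3]
 [472.2 218. ]
 [467.8 275.7]] [545.60633736 251.57480549]
holes [[604.8 255.4]
 [485.7 248.7]] [545.24981727 252.02218012] 3.239123545882327 119.34401601401042
stud [545.48950256 252.15699595 133.        ]
bar [[582.6 271.7]
 [583.  237.7]
 [507.2 232.2]
 [506.  266.3]] [544.70451168 251.99958048]
[[619.98278287 285.25248047]
 [622.49054977 227.34705145]
 [472.15347365 217.97984094]
 [467.79854316 275.71984911]]
```

View pics/crop2.png

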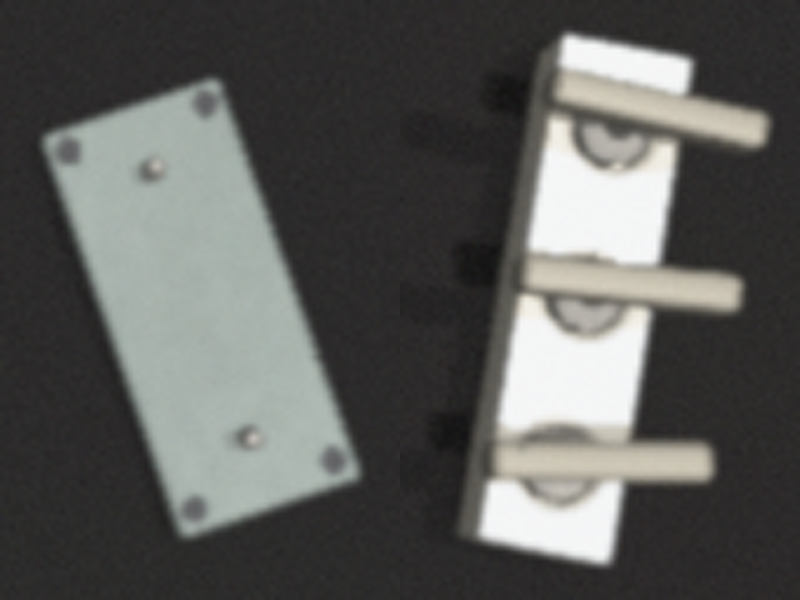

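View pics/crop3.png

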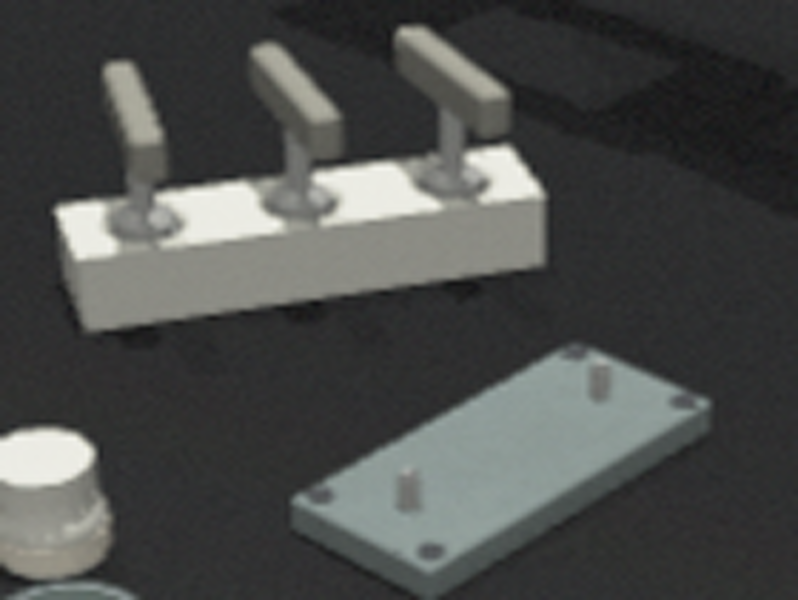

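Pegs show at crop px (155,165) and (252,437), and the three grey keys are in their stand at y ≈ -180 to -330. I'll cross-check the key points with both cameras.

```bash
python3 - <<'E'
from h import *
f=lambda p:(320+(p[0]+.5)/5-.5,205+(p[1]+.5)/5-.5)
g=lambda p:(425+(p[0]-400+.5)/4.7-.5,205+(p[1]+.5)/4.6875-.5)
s=lambda p:(245+(p[0]+.5)/5.7-.5,135+(p[1]+.5)/5-.5)
def pts(n,fn,ps,z): return np.array([onz(n,*fn(p),z)[:2] for p in ps])
ang=lambda a,b:np.degrees(np.arctan2(*(a-b)[::-1]))
for n,P in(("corn",pts("top",f,[(42,140),(218,78),(362,478),(183,540)],20)),("bolt",pts("top",f,[(68,151),(206,103),(334,460),(194,509)],20)),
 ("sbolt",pts("scene",s,[(319,495),(432,551),(685,401),(575,352)],20)),("scorn",pts("scene",s,[(292,502),(430,574),(711,406),(576,344)],20))):
    print(n,P.mean(0).round(1),ang(P[0]+P[1],P[2]+P[3]).round(2),np.hypot(*(P[0]+P[1]-P[2]-P[3])/2).round(1))
for n,P in(("pegs",pts("top",f,[(156,163),(254,436)],39)),("spegs",pts("scene",s,[(408,469),(599,365)],39))):
    print(n,P.round(1).tolist(),P.mean(0).round(1),ang(P[0],P[1]).round(2),np.hypot(*(P[0]-P[1])))
P=pts("top",g,[(565,34),(693,60),(612,564),(477,540)],45); d=(P[0]+P[1]-P[2]-P[3])/2; L=np.hypot(*d);u=d/L
print("stand",P.round(1).tolist(),P.mean(0).round(1),ang(P[0]+P[1],P[2]+P[3]).round(2),L)
for k in(75,0,-75): print(" hole",(P.mean(0)+u*k).round(1))
for c in([(770,112),(764,148),(556,84)],[(743,277),(739,313),(525,274)],[(713,443),(711,481),(494,461)]):
    Q=pts("top",g,c,118); e=(Q[0]+Q[1])/2
    print("key end",e.round(1),"w",np.hypot(*(Q[0]-Q[1])).round(1))
# edges of handle top: far/near long edges
for c in([(580,74),(750,108),(580,104),(745,142)],[(545,260),(725,276),(545,291),(720,309)],[(515,443),(700,443),(515,478),(700,480)]):
    Q=pts("top",g,c,118); print("ang",ang(Q[0],Q[1]).round(1),ang(Q[2],Q[3]).round(1))
# vessel in scene
c2=lambda p:(345+(p[0]-400+.5)/4-.5,245+(p[1]+.5)/4-.5)
print("stud scene",pts("scene",c2,[(633,61)],133),"bar",pts("scene",c2,[(541,103),(672,47),(718,90),(583,150)],112).mean(0))
F=pts("scene",c2,[(510,296),(705,202)],12);print("holes",F,F.mean(0),ang(F[1],F[0]))
# scene handle top ends
for c in([(118,63),(147,145)],[(265,46),(327,125)],[(410,30),(492,102)]):
    Q=pts("scene",s,c,118); print("skey",Q.round(1).tolist(),Q.mean(0).round(1),ang(Q[1],Q[0]).round(1),np.hypot(*(Q[0]-Q[1])).round(1))
E
```

```text
corn [530.7 -34.5] 19.66 178.6
bolt [531.9 -34.2] 19.61 159.6
sbolt [529.1 -35.2] 19.52 160.4
scorn [531.2 -31. ] 19.47 177.2
pegs [[589.3, -14.1], [476.1, -54.8]] [532.7 -34.4] 19.78 120.2816517562324
spegs [[585.3, -16.1], [474.7, -53.1]] [530.  -34.6] 18.49 116.69482582671766
stand [[644.8, -240.8], [633.8, -296.8], [411.9, -255.4], [421.2, -197.6]] [ 527.9 -247.7] -10.75 226.7700833795226
 hole [ 601.6 -261.6]
 hole [ 527.9 -247.7]
 hole [ 454.2 -233.7]
key end [ 592.5 -304.2] w 15.5
key end [ 523.5 -291.3] w 15.1
key end [ 454.8 -277.3] w 15.5
ang 79.1 77.4
ang 85.7 84.9
ang 90.9 90.3
stud scene [[543.7876484  251.74422819]] bar [543.69211035 252.53194575]
holes [[603.10786548 256.41255738]
 [483.0006501  249.58431489]] [543.05425779 252.99843614] -176.7461671802598
skey [[590.6, -301.6], [612.0, -213.4]] [ 601.3 -257.5] 76.4 90.8
skey [[522.5, -287.7], [533.9, -195.2]] [ 528.2 -241.4] 82.9 93.2
skey [[454.0, -272.7], [458.1, -182.5]] [ 456.  -227.6] 87.4 90.4
```

Both cameras agree: vessel (545,252) at 3.3°, base (531.5,-34.4) at 19.6°, keys at about (602,-260), (527.5,-246.5) and (454.7,-232). I'm going to the vessel now.

Emit:
arm_command(targets=[[[0.0184,0.0498,0,0,0,-0.0233,1],[0.0184,0.0498,0,0,0,-0.0233,1],[0.0184,0.0498,0,0,0,-0.0233,1],[0.0184,0.0498,0,0,0,-0.0233,1],[0.0184,0.0498,0,0,0,-0.0233,1],[0.0184,0.0498,0,0,0,-0.0233,1],[0.0184,0.0498,0,0,0,-0.0233,1],[0.0184,0.0498,0,0,0,-0.0233,1]]])

```text
time: 1.1
tool_pos: [397.9, -145.0, 231.1]
tcp_rot: [-180.0, -0.0, 13.9]
ft_force: [0.4, 0.1, -0.4]
finger_gap: 85.6
grip_force: 0.0
```

Emit:
arm_command(targets=[[[0.0184,0.0498,0,0,0,-0.0233,1],[0.0184,0.0498,0,0,0,-0.0233,1],[0.0184,0.0498,0,0,0,-0.0233,1],[0.0184,0.0498,0,0,0,-0.0233,1],[0.0184,0.0498,0,0,0,-0.0233,1],[0.0184,0.0498,0,0,0,-0.0233,1],[0.0184,0.0498,0,0,0,-0.0233,1],[0.0184,0.0498,0,0,0,-0.0233,1],[0,0,0,0,0,0,1],[0,0,0,0,0,0,1]]])

```text
time: 2.35
tool_pos: [544.5, 251.4, 230.5]
tcp_rot: [180.0, 0.1, 3.4]
ft_force: [-0.1, -0.4, -0.5]
finger_gap: 85.5
grip_force: 0.0
```

Emit:
arm_command(targets=[[[0,0,-0.03,0,0,0,1],[0,0,-0.03,0,0,0,1],[0,0,-0.03,0,0,0,1],[0,0,-0.03,0,0,0,0.5],[0,0,-0.018,0,0,0,0.3],[0,0,-0.008,0,0,0,0.2]]], force=60)

```text
time: 3.1
tool_pos: [544.6, 250.6, 84.6]
tcp_rot: [180.0, 0.1, 3.3]
ft_force: [-0.4, -0.2, 0.5]
finger_gap: 51.3
grip_force: 0.0
```

Emit:
arm_command(targets=[[[0,0,0,0,0,0,-1],[0,0,0,0,0,0,-1],[0,0,0,0,0,0,-1],[0,0,0,0,0,0,-1],[0,0,0,0,0,0,-1]]])

```text
time: 3.72
tool_pos: [545.3, 251.7, 85.9]
tcp_rot: [-180.0, -0.0, 3.3]
ft_force: [-0.3, 0.5, -0.0]
finger_gap: 32.7
grip_force: 63.2
```

Emit:
arm_command(targets=[[[0,0,0.015,0,0,0,-1],[0,0,0.03,0,0,0,-1],[0,0,0.03,0,0,0,-1]]])

```text
time: 4.1
tool_pos: [544.3, 251.4, 160.8]
tcp_rot: [180.0, 0.1, 3.3]
ft_force: [1.2, 0.7, -8.8]
finger_gap: 33.1
grip_force: 62.1
```

Emit:
arm_command(targets=[[[-0.0017,-0.035,0,0,0,0.0356,-1],[-0.0017,-0.036,0,0,0,0.0356,-1],[-0.0017,-0.036,0,0,0,0.0356,-1],[-0.0017,-0.036,0,0,0,0.0356,-1],[-0.0017,-0.036,0,0,0,0.0356,-1],[-0.0017,-0.036,0,0,0,0.0356,-1],[-0.0017,-0.036,0,0,0,0.0356,-1],[-0.0017,-0.035,0,0,0,0.0356,-1],[0,0,0,0,0,0,-1],[0,0,0,0,0,0,-1]]])

```text
time: 5.35
tool_pos: [531.1, -34.1, 160.4]
tcp_rot: [-180.0, 0.0, 19.6]
ft_force: [-0.4, 0.6, -8.7]
finger_gap: 32.7
grip_force: 63.0
```

```bash
python3 - <<'E'
from h import *
t=snap("top","top1"); s=snap("scene","scene1")
print(status.sense()["tool_pos"],status.sense()["tcp_rot"])
a=cv2.resize(t[205:325,315:415],None,fx=4,fy=5)
b=cv2.resize(s[130:255,275:385],None,fx=3.6,fy=4.8)
c=np.zeros((600,800,3),np.uint8); c[:a.shape[0],:400]=a[:,:400]; c[:b.shape[0],400:400+b.shape[1]]=b[:,:400]; cv2.imwrite("pics/crop4.png",c)
E
```

```text
[531.26740665 -33.54017012 160.30759742] [-1.79971652e+02  6.16560521e-03  1.96740493e+01]
```

View pics/crop4.png

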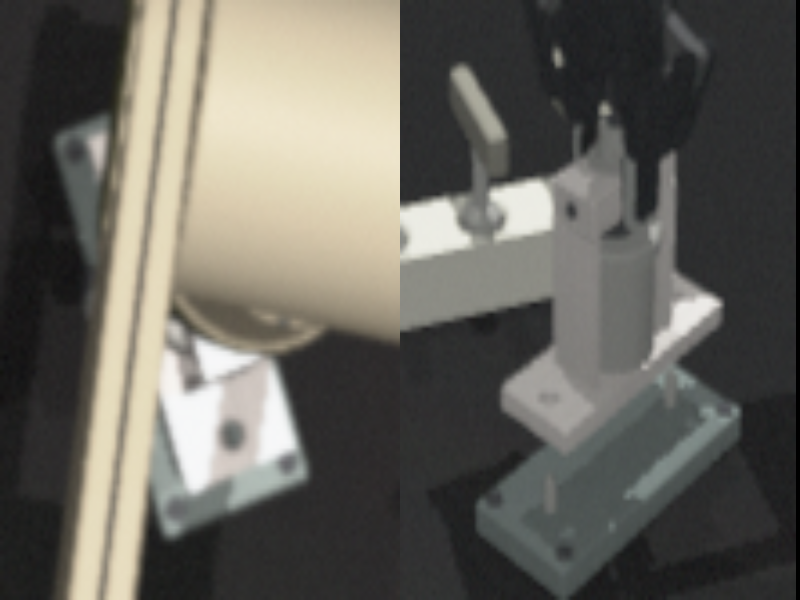

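The vessel is held upright above the base. The left hole is at scene px (316.1,212.9) over the peg tip at (316.4,229.8), and the near hole is at top px (373,292).

```bash
python3 - <<'E'
from h import *
print("scene hole",onz("scene",275+148.5/3.6-.5,130+398.5/4.8-.5,87)[:2],"peg",onz("scene",275+150/3.6-.5,130+478/4.8-.5,39)[:2])
print("top hole",onz("top",315+232.5/4-.5,205+435.5/5-.5,87)[:2],"peg(top)", [476.1,-54.8],[589.3,-14.1])
print("scene2 peg",onz("scene",275+271/3.6-.5,130+378/4.8-.5,39)[:2])
E
```

```text
scene hole [587.47592914 -12.02541747] peg [586.51776556 -13.73453373]
top hole [474.72407093 -54.01816698] peg(top) [476.1, -54.8] [589.3, -14.1]
scene2 peg [475.8578312  -50.51646866]
```

Emit:
arm_command(targets=[[[0,-0.0008,-0.018,0,0,0,-1],[0,0,-0.015,0,0,0,-1],[0,0,-0.005,0,0,0,-1],[0,0,-0.004,0,0,0,-1],[0,0,-0.004,0,0,0,-1]]])

```text
time: 6.08
tool_pos: [531.6, -35.2, 114.3]
tcp_rot: [180.0, -0.0, 19.6]
ft_force: [0.8, 0.3, -7.1]
finger_gap: 33.1
grip_force: 63.0
```

Emit:
arm_command(targets=[[[0,0,-0.004,0,0,0,-1],[0,0,-0.003,0,0,0,-1],[0,0,-0.002,0,0,0,-1],[0,0,0,0,0,0,-1]]])

```text
time: 6.58
tool_pos: [531.6, -35.2, 105.8]
tcp_rot: [180.0, -0.0, 19.6]
ft_force: [-2.4, 0.6, -3.0]
finger_gap: 32.7
grip_force: 63.6
```

Emit:
arm_command(targets=[[[0,0,-0.001,0,0,0,-1],[0,0,-0.0005,0,0,0,-1],[0,0,0,0,0,0,-1]]])

```text
time: 6.95
tool_pos: [531.8, -35.2, 105.8]
tcp_rot: [180.0, -0.0, 19.6]
ft_force: [-10.4, 1.8, 9.3]
finger_gap: 33.0
grip_force: 65.3
```

```bash
python3 - <<'E'
from h import *
x=status.sense(); print(x["tool_pos"],x["tcp_rot"],x["ft_force"],x["wrist_torque"])
E
```

```text
[531.76473881 -35.21156186 105.81689541] [ 1.79971160e+02 -4.53064888e-02  1.96471607e+01] [-10.36403074   1.8141084    9.25839606] [ 0.27763482  1.53346282 -0.00516743]
```

Home on the pegs. I release, rise and go over to the first key at (602,-260), measuring the stud on the way.

Emit:
arm_command(targets=[[[0,0,0.001,0,0,0,0],[0,0,0,0,0,0,0.5],[0,0,0,0,0,0,0.7],[0,0,0.02,0,0,0,0.7],[0,0,0.035,0,0,0,0.7],[0,0,0.045,0,0,0,0.5]]])

```text
time: 7.7
tool_pos: [530.6, -35.1, 204.7]
tcp_rot: [-179.9, 0.1, 19.6]
ft_force: [1.1, 0.6, 0.5]
finger_gap: 63.8
grip_force: 0.0
```

Emit:
arm_command(targets=[[[0.0088,-0.0281,0,0,0,0.1274,0],[0.0088,-0.0281,0,0,0,0.1274,0],[0.0088,-0.0281,0,0,0,0.1274,0],[0.0088,-0.0281,0,0,0,0.1274,0],[0.0088,-0.0281,0,0,0,0.1274,0],[0.0088,-0.0281,0,0,0,0.1274,0],[0.0088,-0.0281,0,0,0,0.1274,0],[0.0088,-0.0281,0,0,0,0.1274,0],[0,0,0,0,0,0,0]]])

```text
time: 8.82
tool_pos: [601.8, -261.9, 204.3]
tcp_rot: [-180.0, 0.0, 77.9]
ft_force: [-0.3, 0.2, 0.4]
finger_gap: 42.7
grip_force: 0.0
```

```bash
python3 - <<'E'
from h import *
t=snap("top","top2"); s=snap("scene","scene2")
p=proj("top",(531.7,-35,153));q=proj("scene",(531.7,-35,153)); print(p,q,status.sense()["tool_pos"])
c=np.zeros((600,800,3),np.uint8)
for k,(im,o) in enumerate(((t,p),(s,q))):
    u,v=int(o[0])-25,int(o[1])-35; print("orig",u,v)
    c[:,400*k:400*k+400]=cv2.resize(im[v:v+75,u:u+50],(400,600),interpolation=cv2.INTER_CUBIC)
cv2.imwrite("pics/crop5.png",c)
E
```

```text
[366.36828134 259.85915313] [333.02329485 176.14552099] [ 601.65286784 -259.74649343  204.39899485]
orig 341 224
orig 308 141
```

View pics/crop5.png

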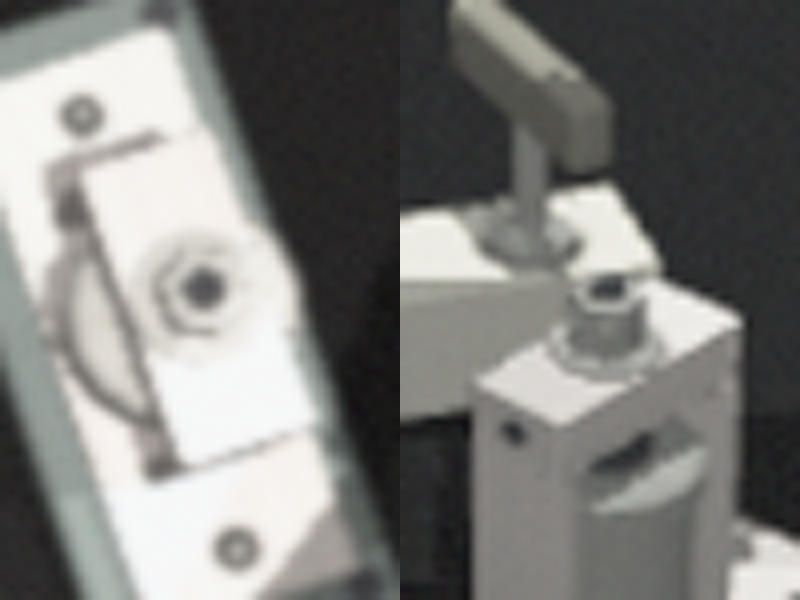

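Both pegs show inside the foot holes (crop px (82,115), (236,548)). The stud at (203,286) top and (607,288) scene puts the nut at ≈ (532.2,-34.7). Now I grasp key 1.

Emit:
arm_command(targets=[[[0,0,-0.03,0,0,0,0],[0,0,-0.03,0,0,0,0],[0,0,-0.03,0,0,0,0],[0,0,-0.02,0,0,0,0],[0,0,-0.007,0,0,0,0],[0,0,0,0,0,0,-1],[0,0,0,0,0,0,-1],[0,0,0,0,0,0,-1],[0,0,0,0,0,0,-1]]], force=70)

```text
time: 10.05
tool_pos: [602.5, -260.4, 89.1]
tcp_rot: [179.9, 0.0, 78.0]
ft_force: [0.7, 0.1, 4.1]
finger_gap: 14.9
grip_force: 69.4
```

```bash
python3 - <<'E'
from h import *
x=status.sense(); print(x["tool_pos"],x["tcp_rot"],x["ft_force"],x["wrist_torque"],x["finger_gap"],x["grip_force"])
E
```

```text
[ 602.47662342 -260.38406545   89.08805895] [1.79892541e+02 2.77142434e-02 7.80301747e+01] [0.72084184 0.06930166 4.08188436] [0.06471955 0.09179822 0.00429941] 14.93131723724119 69.42183136940002
```

Emit:
arm_command(targets=[[[0,0,0.02,0,0,0,-1],[0,0,0.04,0,0,0,-1],[0,0,0.045,0,0,0,-1],[0,0,0.045,0,0,0,-1]]])

```text
time: 10.55
tool_pos: [601.6, -259.9, 240.5]
tcp_rot: [180.0, 0.0, 78.0]
ft_force: [1.4, -0.1, -2.5]
finger_gap: 15.0
grip_force: 68.7
```

Emit:
arm_command(targets=[[[-0.0101,0.032,0,0,0,0.004,-1],[-0.0101,0.033,0,0,0,0.004,-1],[-0.01,0.033,0,0,0,0.004,-1],[-0.01,0.033,0,0,0,0.004,-1],[-0.01,0.033,0,0,0,0.004,-1],[-0.01,0.032,0,0,0,0.004,-1],[-0.0101,0.0297,0,0,0,0.004,-1],[0,0,0,0,0,0,-1],[0,0,0,0,0,0,-1]]])

```text
time: 11.68
tool_pos: [531.8, -34.6, 238.7]
tcp_rot: [179.9, 0.0, 79.7]
ft_force: [-0.0, 0.3, -2.0]
finger_gap: 15.0
grip_force: 68.9
```

```bash
python3 - <<'E'
from h import *
t=snap("top","top3"); s=snap("scene","scene3")
x=status.sense(); print(x["tool_pos"],x["tcp_rot"],x["ft_force"],x["finger_gap"])
c=np.zeros((600,800,3),np.uint8)
c[:,:400]=cv2.resize(s[80:200,293:373],(400,600),interpolation=cv2.INTER_CUBIC)
c[:,400:]=cv2.resize(t[200:320,325:405],(400,600),interpolation=cv2.INTER_CUBIC)
cv2.imwrite("pics/crop6.png",c)
p=x["tool_pos"]
for z in(169,197): print(z,(proj("scene",(p[0],p[1],z))-[293,80])*5+2)
E
```

```text
[531.75933577 -35.12806392 238.25613404] [1.79966603e+02 1.72999621e-02 7.95887950e+01] [-0.27896897 -0.55738164 -1.30742067] 14.874704433592076
169 [202.08433006 450.97698624]
197 [202.48463901 393.98868018]
```

View pics/crop6.png

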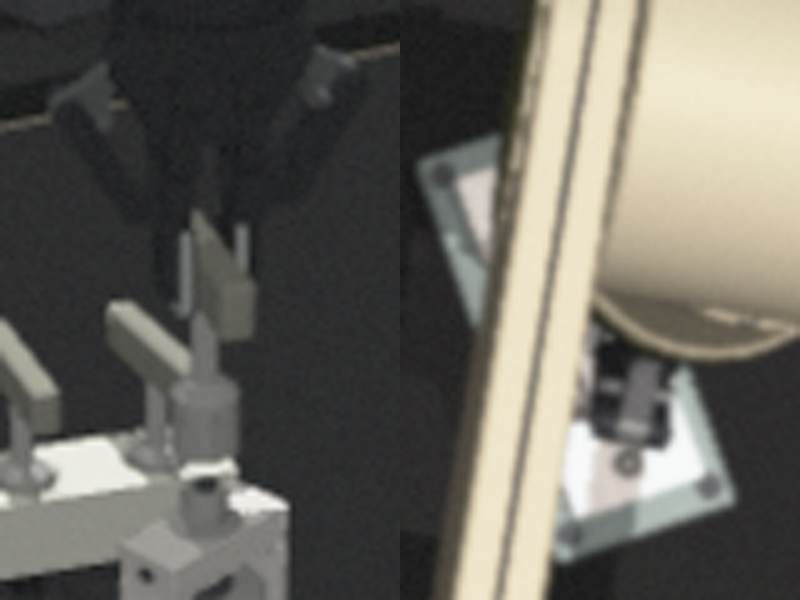

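The key's socket axis (crop column 206.5) lines up with the stud (207). I go down gently to feel.

Emit:
arm_command(targets=[[[0,0,-0.013,0,0,0,-1],[0,0,-0.004,0,0,0,-1],[0,0,-0.002,0,0,0,-1],[0,0,-0.002,0,0,0,-1],[0,0,-0.001,0,0,0,-1],[0,0,0,0,0,0,-1]]])

```text
time: 12.52
tool_pos: [531.5, -34.7, 218.6]
tcp_rot: [179.9, 0.0, 79.6]
ft_force: [-9.6, 0.1, 19.8]
finger_gap: 15.1
grip_force: 72.3
```

```bash
python3 - <<'E'
from h import *
x=status.sense(); print(x["tool_pos"],x["tcp_rot"],x["ft_force"],x["wrist_torque"])
E
```

```text
[531.54370142 -34.69200138 218.57397307] [1.79930099e+02 3.13069837e-02 7.96259016e+01] [-9.58560264  0.13382216 19.82666246] [0.08599311 2.19126348 0.02024838]
```

Contact is at nut-top height. A small lateral search will show whether it's the wrong key or just misaligned.

Emit:
arm_command(targets=[[[0.0015,0,0,0,0,0,-1],[0,0.0015,0,0,0,0,-1],[-0.0015,0,0,0,0,0,-1],[-0.0015,0,0,0,0,0,-1]]])

```text
time: 13.02
tool_pos: [532.4, -33.8, 218.8]
tcp_rot: [179.6, 0.0, 79.6]
ft_force: [5.2, -1.7, 9.8]
finger_gap: 14.9
grip_force: 70.5
```

Emit:
arm_command(targets=[[[0,-0.0015,0,0,0,0,-1],[0,-0.0015,0,0,0,0,-1],[0.0015,0,0,0,0,0,-1],[0.0015,0,0,0,0,0,-1]]])

```text
time: 13.52
tool_pos: [533.7, -35.7, 218.5]
tcp_rot: [179.9, -0.0, 79.6]
ft_force: [-7.2, 2.0, 16.6]
finger_gap: 15.0
grip_force: 71.9
```

Emit:
arm_command(targets=[[[0,0.0015,0,0,0,0,-1],[0.0012,0,0,0,0,0,-1],[0,0,0,0,0,0,-1]]])

```text
time: 13.9
tool_pos: [534.4, -35.0, 218.5]
tcp_rot: [179.9, 0.1, 79.6]
ft_force: [-8.2, -2.1, 17.3]
finger_gap: 15.1
grip_force: 72.2
```

Emit:
arm_command(targets=[[[-0.002,0,0,0,0,0,-1],[0,0.0012,0,0,0,0,-1],[0,0.0012,0,0,0,0,-1],[0,0.0012,0,0,0,0,-1]]])

```text
time: 14.4
tool_pos: [533.3, -32.5, 218.8]
tcp_rot: [179.8, 0.2, 79.6]
ft_force: [-5.3, -6.1, 16.1]
finger_gap: 14.6
grip_force: 71.5
```

Emit:
arm_command(targets=[[[0,-0.0015,0,0,0,0,-1],[0,-0.0015,0,0,0,0,-1],[0,-0.0015,0,0,0,0,-1],[0,-0.0012,0,0,0,0,-1]]])

```text
time: 14.9
tool_pos: [533.4, -36.1, 218.6]
tcp_rot: [179.8, -0.1, 79.6]
ft_force: [-1.7, 4.6, 16.0]
finger_gap: 15.1
grip_force: 71.3
```

Wrong key, so it goes back into its own hole.

Emit:
arm_command(targets=[[[0,0,0.022,0,0,0,-1],[0.0098,-0.0318,0,0,0,-0.004,-1],[0.0098,-0.032,0,0,0,-0.004,-1],[0.0098,-0.032,0,0,0,-0.004,-1],[0.0098,-0.032,0,0,0,-0.004,-1],[0.0098,-0.032,0,0,0,-0.004,-1],[0.0098,-0.032,0,0,0,-0.004,-1],[0.0098,-0.032,0,0,0,-0.004,-1],[0,0,-0.04,0,0,0,-1],[0,0,-0.04,0,0,0,-1]]])

```text
time: 16.15
tool_pos: [600.9, -261.1, 156.6]
tcp_rot: [180.0, 0.0, 78.0]
ft_force: [0.5, -0.4, -1.1]
finger_gap: 15.2
grip_force: 69.0
```

Emit:
arm_command(targets=[[[0,0,-0.03,0,0,0,-1],[0,0,-0.02,0,0,0,-1],[0,0,-0.01,0,0,0,-1],[0,0,-0.006,0,0,0,-1],[0,0,0,0,0,0,-1]]])

```text
time: 16.77
tool_pos: [601.2, -260.4, 92.4]
tcp_rot: [179.9, 0.0, 78.0]
ft_force: [0.2, -0.3, -1.3]
finger_gap: 14.8
grip_force: 69.0
```

Emit:
arm_command(targets=[[[0,0,-0.003,0,0,0,-1],[0,0,0,0,0,0,0],[0,0,0,0,0,0,0],[0,0,0.02,0,0,0,0],[0,0,0.035,0,0,0,0],[-0.0245,0.0046,0,0,0,0.0407,0],[-0.0245,0.0046,0,0,0,0.0407,0],[-0.0245,0.0046,0,0,0,0.0407,0],[0,0,-0.02,0,0,0,0],[0,0,-0.02,0,0,0,0]]])

```text
time: 18.02
tool_pos: [528.1, -246.8, 104.0]
tcp_rot: [179.9, 0.0, 85.0]
ft_force: [1.1, 0.0, -0.8]
finger_gap: 43.3
grip_force: 0.0
```

Emit:
arm_command(targets=[[[0,0,-0.012,0,0,0,0],[0,0,0,0,0,0,-1],[0,0,0,0,0,0,-1],[0,0,0,0,0,0,-1],[0,0,0,0,0,0,-1]]])

```text
time: 18.65
tool_pos: [527.5, -246.5, 92.2]
tcp_rot: [180.0, 0.0, 85.0]
ft_force: [-0.0, -0.5, -2.2]
finger_gap: 14.9
grip_force: 68.9
```

```bash
python3 - <<'E'
from h import *
for n,(u,v) in(("top",(341,224)),("scene",(308,141))):
    a=cv2.imread(f"pics/{n}2.png",0)[v:v+75,u:u+50]; b=cv2.cvtColor(snap(n,n+"4"),cv2.COLOR_BGR2GRAY)[v:v+75,u:u+50]
    if n=="scene": a,b=a[30:],b[30:]
    print(n,cv2.phaseCorrelate(np.float32(a),np.float32(b),cv2.createHanningWindow(a.shape[::-1],cv2.CV_32F)))
E
```

```text
top ((-0.27305099405325706, 0.5814207934398965), 0.872172439066569)
scene ((-0.11955865828073442, 0.40149029068000175), 0.9037351269192165)
```

Emit:
arm_command(targets=[[[0,0,0.02,0,0,0,-1],[0,0,0.04,0,0,0,-1],[0,0,0.045,0,0,0,-1],[0,0,0.045,0,0,0,-1]]])

```text
time: 19.25
tool_pos: [527.3, -246.4, 245.0]
tcp_rot: [179.9, 0.0, 85.0]
ft_force: [0.1, -0.4, -1.7]
finger_gap: 14.6
grip_force: 69.0
```

Emit:
arm_command(targets=[[[0.0007,0.0303,0,0,0,-0.0135,-1],[0.0007,0.0303,0,0,0,-0.0135,-1],[0.0007,0.0303,0,0,0,-0.0135,-1],[0.0007,0.0303,0,0,0,-0.0135,-1],[0.0007,0.0303,0,0,0,-0.0135,-1],[0.0007,0.0303,0,0,0,-0.0135,-1],[0.0007,0.03,0,0,0,-0.0135,-1],[0,0,0,0,0,0,-1],[0,0,0,0,0,0,-1]]])

```text
time: 20.38
tool_pos: [532.4, -34.9, 243.0]
tcp_rot: [179.9, 0.0, 79.6]
ft_force: [-0.7, 0.0, -1.6]
finger_gap: 14.7
grip_force: 69.3
```

```bash
python3 - <<'E'
from h import *
s=snap("scene","scene5"); a=cv2.imread("pics/scene3.png")
x=status.sense(); print(x["tool_pos"],x["tcp_rot"],x["ft_force"],x["finger_gap"])
# socket columns: horizontal gradient at socket rows, both pictures
for n,im in(("k1",a),("k2",s)):
    g=cv2.cvtColor(im,cv2.COLOR_BGR2GRAY).astype(int)
    for v in(161,165,168): print(n,v,g[v,320:348])
    print(n,"nut row",g[180,320:348])
    print(n,"col 334",g[150:190,334])
E
```

```text
[532.33804669 -35.26864547 242.65204674] [1.79939713e+02 2.33901631e-02 7.96059938e+01] [-0.45614346  0.34903787 -1.53836925] 14.803708694966533
k1 161 [ 46  51  90 112 112 106  80  82  97 106 108 116 117 116 117 116 114 110
 106  95  76  54  45  46  45  47  46  47]
k1 165 [ 83  85  97 110 111 106 115 105  98 101 104 108 110 112 108 106 102 103
 102  98  77  53  43  43  43  44  49  45]
k1 168 [130 116 109 111 112 108 123 112  99 105 108 108 109 111 113 105 104 105
 101  99  78  53  46  46  46  44  47  45]
k1 nut row [137 139 140 139 139 139 138 140 128 108 100 108 111 115 112 113 106  97
 140 215 234 235 235 235 234 234 235 235]
k1 col 334 [110 111 111 112 111 111 112 118 120 120 121 117 112 112 110 108 110 111
 113 111 111 111 153 222 220 105  52  52  75 108 112 114 113 111 107 107
 106 112 125 131]
k2 161 [ 47  51  90 111 112 107  92  95 112 110 111 113 113 111 112 108 108 106
 102 115  88  45  46  43  46  47  48  43]
k2 165 [ 84  85  96 111 113 109  91  95 119 116 110 112 114 116 112 107 107 105
 102  96  69  46  47  41  45  43  43  47]
k2 168 [132 117 108 112 112 109 105 104 114 113 111 110 114 113 111 109 107 107
 104  93  67  43  45  46  44  44  48  46]
k2 nut row [139 137 139 140 140 139 138 140 129 107 102 107 111 113 113 112 107  97
 142 217 235 235 234 234 234 235 236 235]
k2 col 334 [110 109 111 112 110 111 114 119 119 121 116 112 111 111 108 112 110 111
 111 110 112 137 206 235 219 105  51  53  74 109 113 112 113 112 109 105
 107 113 124 131]
```

Emit:
arm_command(targets=[[[0,0.0005,-0.014,0,0,0,-1],[0,0,-0.004,0,0,0,-1],[0,0,-0.002,0,0,0,-1],[0,0,-0.002,0,0,0,-1],[0,0,-0.001,0,0,0,-1],[0,0,0,0,0,0,-1]]])

```text
time: 21.18
tool_pos: [532.2, -34.1, 218.9]
tcp_rot: [180.0, -0.0, 79.6]
ft_force: [-0.4, -0.3, -1.1]
finger_gap: 14.7
grip_force: 69.2
```

It's already below the nut-top height without force, so this one looks like it fits. Continuing down.

Emit:
arm_command(targets=[[[0,0,-0.003,0,0,0,-1],[0,0,-0.002,0,0,0,-1],[0,0,0,0,0,0,-1]]])

```text
time: 21.55
tool_pos: [532.1, -34.0, 213.5]
tcp_rot: [-180.0, 0.0, 79.6]
ft_force: [0.6, 0.5, -1.0]
finger_gap: 14.8
grip_force: 69.2
```

```bash
python3 - <<'E'
from h import *
x=status.sense(); print(x["tool_pos"],x["tcp_rot"],x["ft_force"],x["wrist_torque"],x["finger_gap"])
E
```

```text
[532.05672925 -34.04789834 213.48498955] [-1.79979415e+02  1.61740867e-03  7.96189122e+01] [ 0.56754819  0.477676   -0.98676717] [ 0.05642794 -0.00608048  0.01193465] 14.813469294245722
```

Emit:
arm_command(targets=[[[0,0,-0.003,0,0,0,-1],[0,0,-0.002,0,0,0,-1],[0,0,-0.002,0,0,0,-1],[0,0,-0.0015,0,0,0,-1],[0,0,0,0,0,0,-1]]])

```text
time: 22.18
tool_pos: [532.2, -34.1, 205.3]
tcp_rot: [180.0, 0.0, 79.6]
ft_force: [0.7, -0.0, -1.7]
finger_gap: 15.1
grip_force: 69.2
```

```bash
python3 - <<'E'
from h import *
x=status.sense(); print(x["tool_pos"],x["tcp_rot"],x["ft_force"],x["wrist_torque"],x["finger_gap"])
E
```

```text
[532.20714141 -34.1079863  205.32049025] [1.79995683e+02 3.29923885e-04 7.96153911e+01] [ 0.71382932 -0.04258119 -1.69872049] [ 0.00465361  0.09383138 -0.01970876] 15.123726268776396
```

Emit:
arm_command(targets=[[[0,0,-0.001,0,0,0,-1],[0,0,-0.001,0,0,0,-1],[0,0,0,0,0,0,-1]]])

```text
time: 22.55
tool_pos: [532.5, -34.1, 205.2]
tcp_rot: [179.9, 0.0, 79.6]
ft_force: [-5.0, 1.8, 11.2]
finger_gap: 14.7
grip_force: 71.0
```

It stopped firmly at the height expected for the rim on the washer. A last look to verify.

```bash
python3 - <<'E'
from h import *
s=snap("scene","scene6"); t=snap("top","top6")
x=status.sense(); print(x["tool_pos"],x["ft_force"])
c=np.zeros((600,800,3),np.uint8)
c[:,:500]=cv2.resize(s[105:255,250:375],(500,600),interpolation=cv2.INTER_CUBIC)
c[:450,500:]=cv2.resize(t[200:350,420:520],(300,450),interpolation=cv2.INTER_CUBIC)
cv2.imwrite("pics/crop7.png",c)
E
```

```text
[532.4912098  -34.14952665 205.22211121] [-5.10145348  0.63142368 10.62753957]
```

View pics/crop7.png

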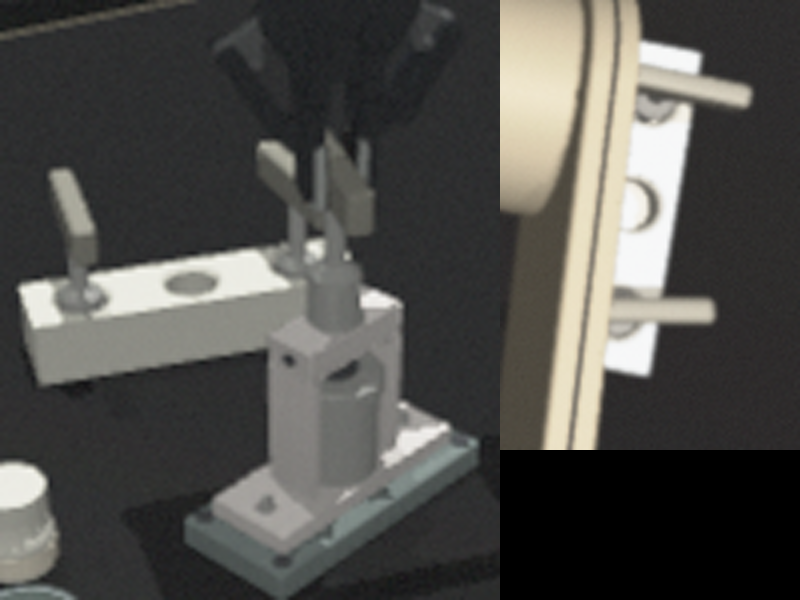

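The socket covers the nut right down to the bar (crop px (335,300)). The vessel sits flat on the base with its peg through the foot (265,503), and key 1 stands upright in its hole (78,250). I'm handing in.

```bash
python3 -c "from bench import job; print(job.hand_in())"
```

```text
the job is handed in; nothing more can be done
None
```

The job is handed in: the vessel is home on its pegs, and the key from the stand's middle hole fits and is held fully down over the nut. The one wrong key I tried is back upright in its hole; the third was not needed.

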